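Slide a loudspeaker grille home

TASK

The loudspeaker lies on its back with its round steel grille loose on its front. Push the grille across the front with your fingertips, without picking it up, until it drops into the round recess over the bare cone, then press it down until it is flush with the front all round. Do not touch the cone or dent the grille, and leave the other things on the bench where they are.

Things in the scene. Friction and masses are not known exactly. Their poses are not given: they have to be found in the camera images.
- speaker: Loudspeaker lying on its back, immovable wood box 260 x 150 mm, 130 mm high, with a flat dark grey front on top. Origin: centre of its underside; x runs along its length from the tweeter (flush black disc 52 mm across at x = -75 mm) to the woofer and its recess (x = +68 mm, y = 0), z up; it may lie at any yaw.
- recess (a point): Centre of the mouth of the round recess for the grille, level with the speaker's front (z = 130 mm). The recess has straight walls and is 88 mm across. A black seating ring, 55 to 86 mm across, lies in it 3.5 mm below the front; the bare cone is inside the ring.
- gasket (a joint): How far the black seating ring in the recess is squeezed down, 0 to 0.0025 m. At 0 it holds the 6 mm grille 2.5 mm proud of the front. It yields to a press of about 4 N on the grille, stops after 2.5 mm, where the grille is flush, and stays squeezed.
- cone: Bare woofer cone, grey with an aluminium cap in the middle, 52 mm across, at the bottom of the recess; its highest part is 10 mm below the speaker's front. Origin: on the recess's axis, 26 mm below the front. Fragile: not to be touched.
- grille: Loose round grille of perforated bare steel, a rigid flat disc 84 mm across and 6 mm thick, 20 to 40 g; at the start it lies flat on the speaker's front, towards the tweeter end. Origin: centre of its underside, z up through its face.
- heatsink: Finned aluminium heatsink 100 x 70 x 32 mm on the bench; origin: centre of its underside. Not part of the job.
- solder_reel: Grey plastic reel of solder standing on end, 54 mm across and 50 mm high; origin: centre of its underside. Not part of the job.
- toothbrush: White toothbrush for cleaning boards, 190 mm long, lying on the bench along its x axis, bristles up; origin: underside near its middle. Not part of the job.
- screwdriver: Black-handled screwdriver about 170 mm long lying on the bench along its x axis; origin: underside near its middle. Not part of the job.
Mind the look-alikes: they are no part of the job. What is meant by the grille is not red or yellow, and is the smaller of those in its own colour.

How it is judged:
On the way:
1. the grille lies in the recess, dropped below the level of the front all round (horizontal distance between grille and recess below 0.005 m and z of grille in the frame of recess below -0.002 m and angle between grille's own z axis and vertical below 0.03 rad), for 0.1 s.
At the end, for the whole second after the job is handed in: The grille lies at rest in the recess, within 5 mm of its centre, less than 1 mm proud of the speaker's front and level to 0.025 rad (horizontal distance between grille and recess below 0.005 m and z of grille in the frame of recess below -0.005 m and angle between grille's own z axis and vertical below 0.025 rad and linear speed of grille below 0.01 m/s); the robot touches nothing.
It fails at once if the grille is lifted more than 7 mm off the speaker's front (z of grille in the frame of recess above 0.007 m).
It fails at once if the grille is tipped up by more than 0.35 rad (angle between grille's own z axis and vertical above 0.35 rad).
It fails at once if the grille is pushed or pressed so hard that it dents (over 60 N) (contact force between any of the fingers, the arm and grille above 60 N).
It fails at once if the bare cone is touched (contact force between anything else and cone above 0.3 N).
It fails at once if another thing on the bench is moved by more than 20 mm (distance of any of heatsink, solder_reel, toothbrush, screwdriver from where it was at the start of the episode above 0.02 m).
It also fails if it takes over 48 s, if anything falls off the work surface, if the arm or the gripper's body presses on something with over 40 N, if the wrist force passes 120 N, or if a joint passes its speed limit or range.

ROBOT

A 6-joint arm with a two-finger parallel gripper is mounted at the origin on the work surface. World frame = base frame: x ahead of the robot, y to its left, z up, the work surface at z = 0. Lengths are in m, angles in rad, forces in N, time in s.
With the tool pointing down it reaches from about 0.375 to 0.9 m from the base axis. Payload 3.1 kg.
Tool frame: the origin (TCP) lies midway between the tips of the shut fingers; the grasp point (between the pads) lies 19 mm behind it; z points along the fingers, y is the line along which they close (so a half turn about z gives the same grasp; the last joint's range is limited). The gripper opens to 85 mm and grips with 20 to 120 N. Pads are 22 mm wide; open, the fingers measure 114 mm over their backs; the gripper's body (76 mm by 85 mm) begins 54 mm behind the grasp point. The pads swing forward as they close: fully open they stand 13 mm farther back than shut.
Start: joints at [1.117, 0.527, 1.433, -0, 1.181, -0.178], TCP at [0.17, 0.602, 0.231] pointing down, gripper open.
Joint ranges: [-3.08, 3.08], [-0.75, 2.2], [0.22, 2.44], [-1.43, 4.57], [0, 2.65], [-2.85, 2.85]. Speed limits (rad/s): [2.79, 2.79, 3.14, 3.14, 3.14, 3.14].

INTERFACE

Orientations are given as a unit quaternion [x, y, z, w].
In Python, from station import manip gives the robot as it stands.
- The arm moves only by the tool step_arm, never from a script. Its argument "targets" is text: rows parted by semicolons, each of 4 numbers parted by spaces: the shift along the tool's x, y, z in mm, then the turn about the tool's z in degrees. A call has 1 to 12 rows; each row is the pose to reach, as a shift and turn from the pose commanded when the call began, along the tool's axes at that moment; what a row does not reach only later rows make up. A row lasts 1/10 s, in which the tool goes at most 50 mm and 8.59 degrees, less where a joint would pass 70% of its speed; a pose out of reach is approached as far as the arm can. A call with a gripper value outside its range is refused whole. "gripper" is the closure, from 0 (fully open) to 1 (shut), set as the call begins (left out, the last holds). The fingers move at their own pace and stop on an object; "squeeze" is the grip in N (left out, the last holds). Time passes only in rows, so rows that repeat a pose let the fingers close. It gives the time, the measured TCP pose, the force, the opening and the grip force at its end, in the units of the state.
- manip.sense(): the state, without advancing time (a new reading comes with each control period).
- manip.snapshot(name): name is "side" or "top" or "wrist"; returns the picture (480x640x3 uint8, red, green, blue); there is no depth.
- manip.get_calibration(name): a dict with "fov_y" (degrees; the focal length in pixels is half the picture's height over the tangent of half this angle, whatever the lens; pixels are square), "cx", "cy" (the principal point, pixels), "k1" (the pictures are not rectified: a ray, as slopes to the right and down, at radius r is drawn at 1 + k1 r^2 times it, then the intrinsics apply), "extrinsics" (4x4, takes a point from camera to world coordinates); the wrist camera has in their place "tool_from_camera" (4x4, takes a point from camera to tool coordinates, whose origin is the TCP and whose axes are the flange's). Camera axes: x right, y down, z forward; pixel columns grow to the right and rows downward; lengths in m; the calibration is good to about 2 mm. A picture is of the moment at which its call begins: read the wrist's pose just before it. get_calibration takes no time and is no camera call.
- manip.sign_off(): hands the job in; it is judged then, once.
Trained networks look in the newest picture that a camera, given by its name, has taken for a name from the list of things; names that differ only in an ending like _2 or _b are one class to them, and where a whole thing is asked for, a point or a joint stands for the part that bears it (a point fixed in the world has none). Each returns a list of dicts, best first, with "p" (0 to 1); they miss things now and then, are a little off and sometimes report something else, mostly with a low value. They report only what shows in the picture. A call takes as long as a camera call. They do not tell look-alikes from the thing itself.
- manip.recognise(camera, query): "position" ([column, row] in pixels, amid what is visible of it).
- manip.masks_of(camera, query): "pixels" (480x640 bool, what is visible of it) and "position" ([column, row] in pixels, amid what is visible of it).
- manip.mark_of(camera, query): "position" ([column, row] in pixels: a listed point, or the origin of a listed thing).
The state is a dict: "t": time; "q": joint angles; "qd": joint speeds; "tau": joint torques, N m; "tcp_pos": TCP position; "tool_rot": TCP orientation; "force": force on the tool from outside, world axes, zero at the start; "ft_torque": the same for the moment, N m; "finger_gap": opening from 0.0 (shut) to 1.0 (fully open); "gripper_force": force on a finger pad.
Only numpy, scipy, OpenCV 4.12 (cv2) and the standard library are available. Lean on these libraries where they do the work, as an engineer would, in place of code of your own. Each camera call takes 0.05 s, during which the arm holds its last target. There are 200 camera calls.

## Working session

There is one attempt and no reset: what is moved stays moved. The work goes in short steps, Python scripts to look and compute and a tool call to move; the robot and the scene stay as the last step left them, time stands still between calls to the robot, and variables do not carry over. Pictures are saved under pics/ and viewed, at most 10 in all, crops included, and the job is handed in when it is done.

Besides the shell and the picture viewer there is one more tool, called after "Request:" as a command line: name --argument value ..., lists and objects as JSON in quotes. step_arm: Moves the arm, as the interface text tells. Its arguments: {"type":"object","properties":{"targets":{"type":"string"},"gripper":{"type":"number"},"squeeze":{"type":"number"}},"required":["targets"]}

```bash
mkdir -p pics
cat > h.py <<'E'
import numpy as np, cv2
from station import manip
from scipy.spatial.transform import Rotation as R
def ray(name,px,s=None):
    c=manip.get_calibration(name); f=240/np.tan(np.radians(c["fov_y"])/2)
    d=np.array([(px[0]-c["cx"])/f,(px[1]-c["cy"])/f]); u=d.copy()
    for _ in range(20): u=d/(1+c["k1"]*(u@u))
    if name=="wrist":
        T=np.eye(4);T[:3,:3]=R.from_quat(s["tool_rot"]).as_matrix();T[:3,3]=s["tcp_pos"]
        E=T@np.array(c["tool_from_camera"])
    else: E=np.array(c["extrinsics"])
    return E[:3,3],E[:3,:3]@np.array([u[0],u[1],1])
def at(name,px,z,s=None):
    o,d=ray(name,px,s); return o+d*(z-o[2])/d[2]
def snap(name,fn=None):
    s=manip.sense(); im=manip.snapshot(name)
    if fn: cv2.imwrite("pics/"+fn,im[:,:,::-1])
    return s,im
E
python3 - <<'E'
from h import *
for n in("top","side"):
    s,im=snap(n,n+"0.png")
    for q,z in(("grille",.133),("speaker",.0),("recess",.13)):
        for r in manip.mark_of(n,q): print(n,q,np.round(r["position"]),round(r["p"],2),at(n,r["position"],z).round(3))
print(R.from_quat(s["tool_rot"]).as_matrix().round(2),s["tcp_pos"],s["t"])
E
```

```text
top grille [333. 172.] 0.83 [ 0.766 -0.005  0.133]
top grille [275. 173.] 0.76 [0.768 0.119 0.133]
top grille [418. 265.] 0.62 [ 0.563 -0.178  0.133]
top grille [317. 243.] 0.55 [0.612 0.029 0.133]
top speaker [326. 272.] 0.96 [0.568 0.015 0.   ]
top recess [337. 291.] 0.62 [ 0.513 -0.01   0.13 ]
side grille [371. 218.] 0.91 [0.697 0.016 0.133]
side grille [408. 247.] 0.79 [ 0.692 -0.095  0.133]
side grille [332. 237.] 0.76 [0.6   0.026 0.133]
side grille [402. 353.] 0.67 [ 0.504 -0.26   0.133]
side speaker [324. 290.] 0.75 [0.574 0.022 0.   ]
side recess [306. 268.] 0.95 [ 0.509 -0.008  0.13 ]
[[-0.96  0.27 -0.  ]
 [ 0.27  0.96 -0.  ]
 [ 0.   -0.   -1.  ]] [0.1693817  0.60114705 0.23070673] 0.2
```

View pics/top0.png

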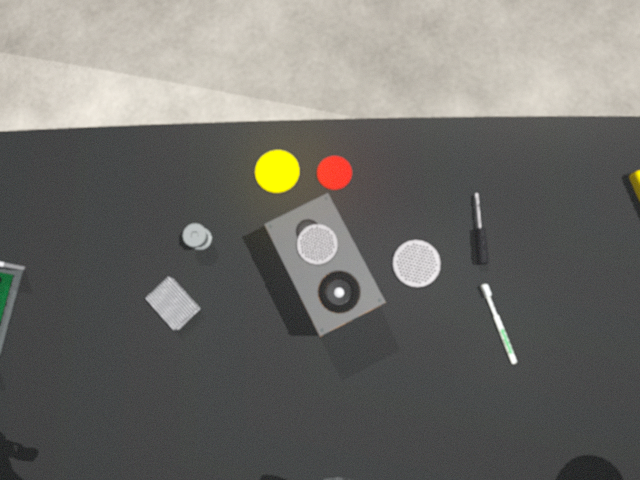

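View pics/side0.png

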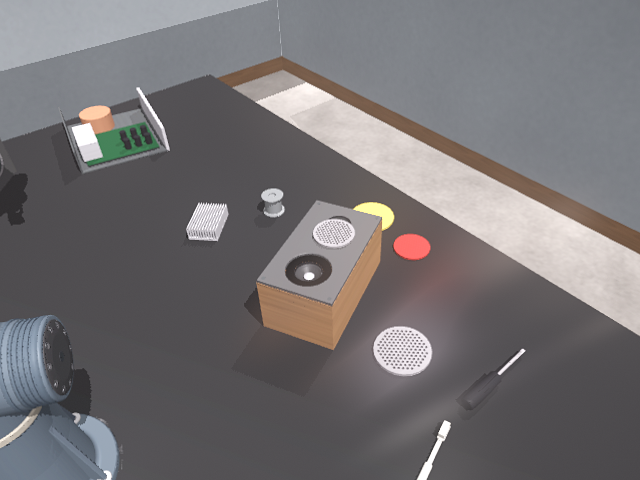

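Candidates in top view: yellow disc (277,172), red disc (334,172), larger bare steel disc on the bench (417,264), smaller bare steel disc on the speaker (317,243). The last one is meant. I'll check it in one crop and plan the overview pose.

Run:
```python
from h import *
im=cv2.imread("pics/top0.png"); cv2.imwrite("pics/crop.png",cv2.resize(im[180:350,230:460],None,fx=3,fy=3,interpolation=cv2.INTER_CUBIC))
c=manip.get_calibration("wrist");print({k:np.round(v,3).tolist() for k,v in c.items()})
s=manip.sense();M=R.from_quat(s["tool_rot"]).as_matrix()
print((M.T@(np.array([.60,.03,.33])-s["tcp_pos"])*1000).round())
for px in((277,172),(334,172)): pass
for q in manip.masks_of("top","grille"): 
    m=q["pixels"].astype(np.uint8); print(q["position"],m.sum(), cv2.boundingRect(m))
```

```text
{'fov_y': 63.418, 'cx': 317.155, 'cy': 244.903, 'k1': 0.002, 'tool_from_camera': [[0.001, -0.954, -0.298, 0.075], [1.0, 0.001, 0.001, -0.0], [-0.0, -0.298, 0.954, -0.142], [0.0, 0.0, 0.0, 1.0]]}
[-569. -433.  -99.]
[313.8, 244.6] 1246 (297, 225, 40, 39)
[332.9, 170.7] 873 (317, 156, 34, 33)
[276.0, 171.4] 1426 (255, 151, 44, 41)
[417.4, 264.3] 1658 (394, 240, 45, 46)
[478.1, 243.7] 493 (475, 195, 13, 70)
```

View pics/crop.png

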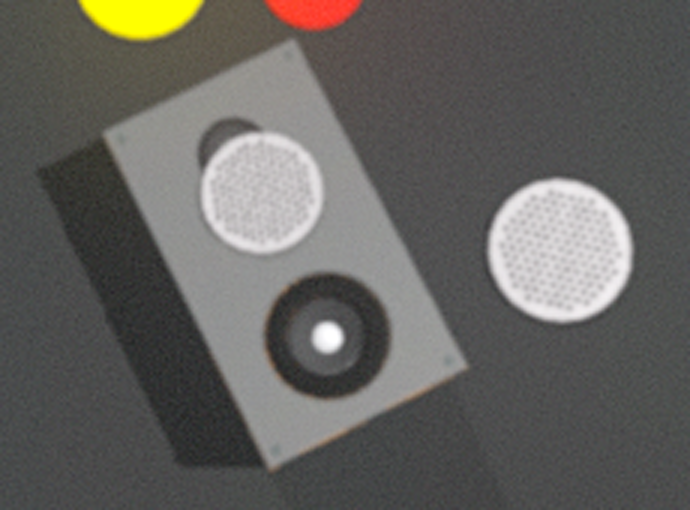

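The crop confirms it: the smaller bare steel disc (crop 262,193; top 317,244) lies on the speaker beside the bare recess (crop 327,335). Moving the wrist camera over it.

Request:
step_arm --targets "-20 -18 -40 -5; -50 -46 -70 -10; -85 -78 -99 -15; -121 -111 -99 -20; -157 -144 -99 -25; -193 -177 -99 -30; -229 -210 -99 -37; -265 -243 -99 -37; -301 -276 -99 -37; -337 -309 -99 -37; -373 -342 -99 -37; -409 -375 -99 -37" --gripper 0.4

```text
t: 1.65
tcp_pos: [0.4622, 0.1277, 0.3307]
tool_rot: [-0.184, 0.983, 0.0, 0.0]
force: [0.8, -0.1, 0.6]
finger_gap: 0.599
gripper_force: 0.0
```

Run:
```python
from h import *
s=manip.sense();M=R.from_quat(s["tool_rot"]).as_matrix()
print(s["t"],s["tcp_pos"],M.round(2),s["finger_gap"],(M.T@(np.array([.54,.0,.33])-s["tcp_pos"])*1000).round())
```

```text
1.65 [0.46218945 0.12774578 0.33068353] [[-0.93 -0.36  0.  ]
 [-0.36  0.93  0.  ]
 [-0.   -0.   -1.  ]] 0.5993464793455812 [ -26. -147.    1.]
```

Request:
step_arm --targets "-7 -40 0 0; -15 -85 0 0; -22 -125 0 0; -26 -147 0 0; -26 -147 0 0; -26 -147 0 0"

```text
t: 2.25
tcp_pos: [0.5386, 0.002, 0.33]
tool_rot: [-0.184, 0.983, 0.0, -0.0]
force: [-0.3, 0.4, 0.0]
finger_gap: 0.6
gripper_force: 0.0
```

```bash
cat > look.py <<'E'
import sys
from h import *
s,im=snap("wrist",sys.argv[1]); z=float(sys.argv[2]) if len(sys.argv)>2 else .136
g=None
for q in("grille","recess","cone","speaker"):
    for r in manip.masks_of("wrist",q)[:3]:
        m=r["pixels"].astype(np.uint8)
        c=max(cv2.findContours(m,0,2)[0],key=cv2.contourArea)[:,0,:]
        zz={"grille":z,"recess":.13,"cone":.118,"speaker":.13}[q]
        P=np.array([at("wrist",p,zz,s)[:2] for p in c],np.float32)
        (a,b),rad=cv2.minEnclosingCircle(P); e=cv2.fitEllipse(P) if len(P)>5 else None
        print(q,np.round(r["position"]),round(r["p"],2),"ell",np.round(e[0],4),np.round(e[1],4),"encl",round(a,4),round(b,4),round(rad,4),"rect",np.round(cv2.minAreaRect(P)[0],4),np.round(cv2.minAreaRect(P)[1],3),round(cv2.minAreaRect(P)[2],1))
for r in manip.mark_of("wrist","recess")[:2]: print("mark",r["position"],round(r["p"],2),at("wrist",r["position"],.13,s).round(4))
print(s["t"],s["tcp_pos"],R.from_quat(s["tool_rot"]).as_matrix()[:2,:2].round(3).tolist(),s["finger_gap"])
E
python3 look.py w1.png
```

```text
grille [147. 163.] 0.94 ell [ 0.5523 -0.1477] [0.0785 0.0801] encl 0.5519 -0.1479 0.0408 rect [ 0.5526 -0.1478] [0.079 0.08 ] 21.2
grille [328. 400.] 0.79 ell [0.7195 0.088 ] [0.077 0.078] encl 0.7193 0.088 0.04 rect [0.721  0.0883] [0.076 0.078] 24.2
grille [255. 379.] 0.69 ell [0.7181 0.0038] [0.0222 0.0472] encl 0.7193 -0.0025 0.0234 rect [0.7184 0.0064] [0.047 0.022] 5.7
recess [314. 211.] 0.89 ell [0.5681 0.0128] [0.165  0.3207] encl 0.5733 0.0176 0.149 rect [0.5733 0.018 ] [0.261 0.151] 26.3
cone [312. 177.] 0.66 ell [ 0.5127 -0.0119] [0.0505 0.0511] encl 0.5126 -0.012 0.0261 rect [ 0.513  -0.0118] [0.051 0.051] 78.9
speaker [325. 149.] 0.73 ell [ 0.5123 -0.0123] [0.0838 0.0843] encl 0.5122 -0.0122 0.043 rect [ 0.5118 -0.0125] [0.084 0.084] 21.2
speaker [318. 210.] 0.59 ell [0.5687 0.012 ] [0.1619 0.3249] encl 0.5734 0.0182 0.1485 rect [0.5738 0.0179] [0.262 0.151] 26.2
speaker [316. 177.] 0.53 ell [ 0.5113 -0.0126] [0.047  0.0486] encl 0.5114 -0.0126 0.0249 rect [ 0.5113 -0.0126] [0.048 0.048] 47.1
mark [9.7, 181.5] 0.71 [ 0.6114 -0.2596  0.13  ]
mark [309.9, 176.9] 0.69 [ 0.5123 -0.0156  0.13  ]
2.25 [0.53858165 0.00203626 0.33003244] [[-0.932, -0.362], [-0.362, 0.932]] 0.6002402892517816
```

View pics/w1.png

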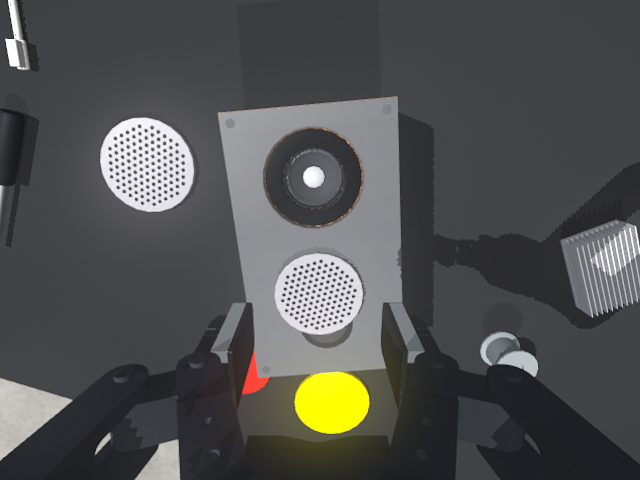

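The wrist view shows the recess at (313,177), the grille at (319,293), the larger look-alike at (147,163), and the fingers open at the bottom. Measuring the grille by its brightness.

```bash
cat > gr.py <<'E'
import sys
from h import *
def grille(im,s,guess,z=.136,thr=150):
    g=cv2.cvtColor(im,cv2.COLOR_RGB2GRAY); b=cv2.morphologyEx((g>thr).astype(np.uint8),cv2.MORPH_CLOSE,np.ones((9,9)))
    cs=cv2.findContours(b,0,1)[0]
    c=max((c for c in cs if cv2.pointPolygonTest(c,guess,True)>-25),key=cv2.contourArea)[:,0,:]
    P=np.array([at("wrist",p,z,s)[:2] for p in c],np.float32)
    return cv2.minEnclosingCircle(P),cv2.fitEllipse(P)
if __name__=="__main__":
    s=manip.sense(); im=cv2.imread("pics/w1.png")[:,:,::-1]
    for t in(140,160,180): print(grille(im,s,(319.,293.),thr=t))
    (x,y),_=grille(im,s,(319.,293.),thr=160)[0]
    G=np.array([x,y]);C=np.array([.5123,-.0123]);d=C-G;print(np.linalg.norm(d),np.degrees(np.arctan2(d[1],d[0]))%360)
E
python3 gr.py
```

```text
(((0.5997292995452881, 0.03175249323248863), 0.1744752675294876), ((0.5774491429328918, 0.017795948311686516), (0.1547158807516098, 0.36360228061676025), 114.48928833007812))
(((0.6125965714454651, 0.03213744983077049), 0.04236576333642006), ((0.6126488447189331, 0.03213988244533539), (0.08302796632051468, 0.08325265347957611), 142.57095336914062))
(((0.6126009821891785, 0.03201449289917946), 0.04201115667819977), ((0.6125814318656921, 0.0322212316095829), (0.0825362578034401, 0.082562655210495), 137.94918823242188))
0.10969999631348003 203.8962406050976
```

Request:
step_arm --targets "-40 1 20 -2.7; -80 2 60 -2.7; -120 4 100 -2.7; -139 4 140 -2.7; -139 4 155 -2.7; -139 4 155 -2.7; -139 4 155 -2.7"

```text
t: 3.25
tcp_pos: [0.6668, 0.0566, 0.1755]
tool_rot: [-0.208, 0.978, 0.0, -0.0]
force: [0.1, 0.4, 0.0]
finger_gap: 0.601
gripper_force: 0.0
```

```bash
cat > st.py <<'E'
from h import *
s=manip.sense();M=R.from_quat(s["tool_rot"]).as_matrix()
C=np.array([.5123,-.0123]);G=np.array([.6126,.0321]);p=np.array(s["tcp_pos"])
for n,Q in(("G",G),("C",C)): print(n,"in tool mm",(M[:2,:2].T@(Q-p[:2])*1000).round(1))
print(s["t"],p.round(4),"tool x",np.degrees(np.arctan2(M[1,0],M[0,0])).round(2)%360,np.round(s["force"],2),s["finger_gap"])
E
python3 st.py; python3 -c "
from h import *
snap('wrist','w2.png')"
```

```text
G in tool mm [59.5 -0.3]
C in tool mm [ 1.692e+02 -1.000e-01]
3.25 [0.6668 0.0566 0.1755] tool x 204.0 [0.06 0.42 0.02] 0.6012461899054253
```

View pics/w2.png

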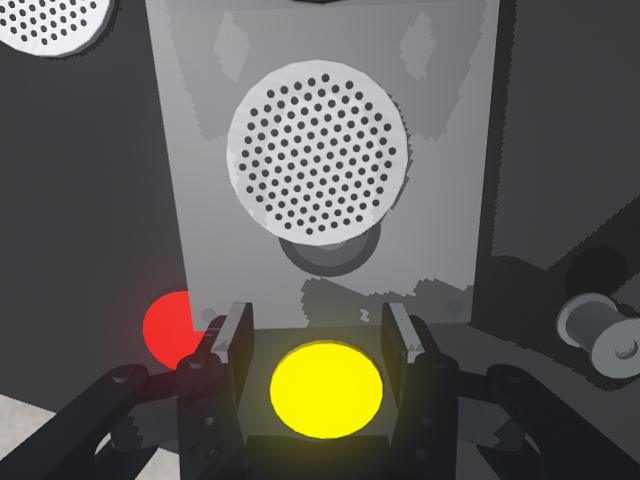

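Fingers flank the grille (centre 318,152) symmetrically. Descend and feel for the front.

Request:
step_arm --targets "0 0 25 0; 0 0 38 0; 0 0 42 0; 0 0 42 0; 0 0 43 0; 0 0 44 0; 0 0 44 0"

```text
t: 4.0
tcp_pos: [0.6674, 0.0561, 0.1319]
tool_rot: [-0.208, 0.978, -0.0, 0.0]
force: [0.1, -0.0, 0.6]
finger_gap: 0.603
gripper_force: 0.0
```

Request:
step_arm --targets "0 0 0.5 0; 0 0 1 0; 0 0 1 0"

```text
t: 4.3
tcp_pos: [0.667, 0.0562, 0.1303]
tool_rot: [-0.208, 0.978, 0.0, -0.0]
force: [0.2, 0.2, -0.2]
finger_gap: 0.598
gripper_force: 0.0
```

Request:
step_arm --targets "0 0 0.5 0; 0 0 1 0; 0 0 1 0"

```text
t: 4.6
tcp_pos: [0.667, 0.0562, 0.1292]
tool_rot: [-0.208, 0.978, 0.0, -0.0]
force: [-0.0, 0.4, 0.2]
finger_gap: 0.603
gripper_force: 0.0
```

Request:
step_arm --targets "0 0 0.5 0; 0 0 1 0; 0 0 1 0"

```text
t: 4.9
tcp_pos: [0.667, 0.0562, 0.1282]
tool_rot: [-0.208, 0.978, 0.0, -0.0]
force: [0.3, -0.1, -0.0]
finger_gap: 0.599
gripper_force: 0.0
```

Request:
step_arm --targets "0 0 0.5 0; 0 0 1 0; 0 0 1 0"

```text
t: 5.2
tcp_pos: [0.667, 0.0562, 0.1272]
tool_rot: [-0.208, 0.978, 0.0, -0.0]
force: [-0.6, 0.6, -0.3]
finger_gap: 0.599
gripper_force: 0.0
```

Request:
step_arm --targets "0 0 0.5 0; 0 0 1 0; 0 0 1 0"

```text
t: 5.5
tcp_pos: [0.6671, 0.0562, 0.1269]
tool_rot: [-0.208, 0.978, -0.0, 0.0]
force: [-2.2, 0.5, 3.5]
finger_gap: 0.595
gripper_force: 1.9
```

Request:
step_arm --targets "0 0 0.5 0; 0 0 1 0; 0 0 1 0"

```text
t: 5.8
tcp_pos: [0.6672, 0.0562, 0.1268]
tool_rot: [-0.208, 0.978, -0.0, 0.0]
force: [-2.1, -0.9, 7.8]
finger_gap: 0.602
gripper_force: 4.1
```

Contact at TCP z ≈ 0.127. Back off 3 mm of command, then push.

Request:
step_arm --targets "0 0 -2 0; 0 0 -3 0; 5 0 -3 0; 10 0 -3 0; 15 0 -3 0; 20 0 -3 0; 26 0 -3 0; 32 0 -3 0; 38 0 -3 0; 42 0 -3 0; 44 0 -3 0; 44 0 -3 0"

```text
t: 7.0
tcp_pos: [0.6266, 0.0382, 0.1284]
tool_rot: [-0.207, 0.978, -0.0, -0.0]
force: [-0.2, 0.2, -0.2]
finger_gap: 0.6
gripper_force: 0.0
```

```bash
python3 st.py
python3 - <<'E'
from h import *; from gr import grille
s,im=snap('wrist','w3.png')
for t in(160,180):
    try: print(grille(im,s,(318.,230.),thr=t))
    except Exception as e: print(e)
E
```

```text
G in tool mm [15.3  0.2]
C in tool mm [125.    0.3]
7.0 [0.6266 0.0382 0.1284] tool x 203.95 [-0.16  0.17 -0.25] 0.600249879974533
(((0.5868018865585327, 0.019392229616642), 0.04163964465260506), ((0.5867229104042053, 0.019370604306459427), (0.08226040750741959, 0.0823981836438179), 155.50555419921875))
(((0.5867124795913696, 0.01930597797036171), 0.041479166597127914), ((0.5867063999176025, 0.01930868998169899), (0.08168641477823257, 0.0819987878203392), 132.68759155273438))
```

View pics/w3.png

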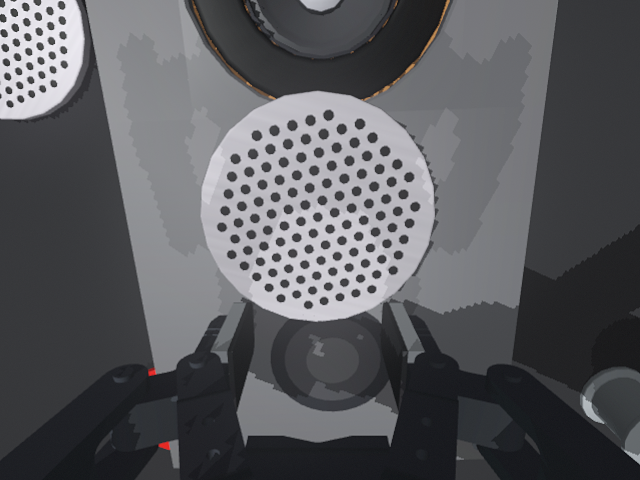

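Grille sits snugly in the two-finger cradle (centre 318,207), moving toward the recess (rim at top). About 81 mm remain.

Request:
step_arm --targets "4 0 0 0; 10 0 0 0; 17 0 0 0; 24 0 0 0; 31 0 0 0; 38 0 0 0; 45 0 0 0; 52 0 0 0; 58 0 0 0; 62 0 0 0; 64 0 0 0; 64 0 0 0"

```text
t: 8.25
tcp_pos: [0.5682, 0.0122, 0.1283]
tool_rot: [-0.207, 0.978, 0.0, -0.0]
force: [0.8, -0.2, -0.7]
finger_gap: 0.6
gripper_force: 0.0
```

Request:
step_arm --targets "2 0 0 0; 4 0 0 0; 6 0 0 0; 8 0 0 0; 10 0 0 0; 11 0 0 0; 12 0 0 0; 13 0 0 0; 14 0 0 0; 14.5 0 0 0; 15 0 0 0; 15 0 0 0"

```text
t: 9.45
tcp_pos: [0.5546, 0.0062, 0.1283]
tool_rot: [-0.208, 0.978, -0.0, 0.0]
force: [0.1, 0.2, -0.2]
finger_gap: 0.603
gripper_force: 0.0
```

```bash
python3 st.py
python3 - <<'E'
from h import *; from gr import grille
s,im=snap('wrist','w4.png')
for t in(160,180):
    try: print(grille(im,s,(318.,207.),thr=t))
    except Exception as e: print(e)
E
```

```text
G in tool mm [-63.5   0.1]
C in tool mm [46.2  0.3]
9.45 [0.5546 0.0062 0.1283] tool x 203.95 [ 0.1   0.15 -0.17] 0.6026404822389623
(((0.5149546265602112, -0.011586750857532024), 0.04191165417432785), ((0.5152424573898315, -0.012379767373204231), (0.08124148845672607, 0.08196306228637695), 109.89876556396484))
(((0.5152684450149536, -0.012293562293052673), 0.041187893599271774), ((0.5152592658996582, -0.012492137961089611), (0.08073144406080246, 0.08153270930051804), 116.89019012451172))
```

View pics/w4.png

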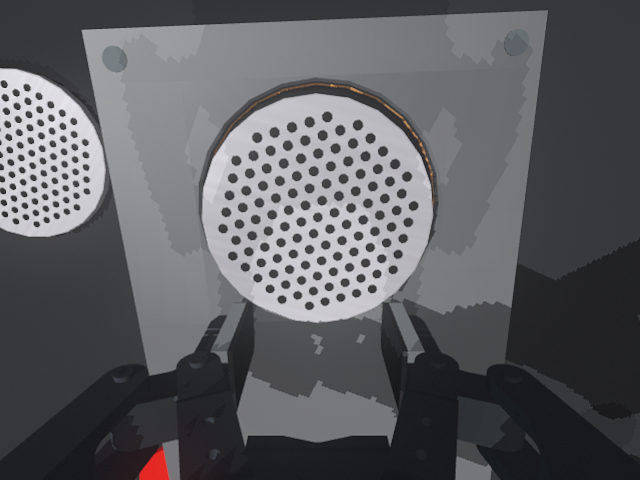

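Front edge has dipped into the recess, with the rear (318,320) still about 2 mm short. Push on gently.

Request:
step_arm --targets "0.5 0 0 0; 1 0 0 0; 1.5 0 0 0; 1.5 0 0 0"

```text
t: 9.9
tcp_pos: [0.5531, 0.0056, 0.1283]
tool_rot: [-0.208, 0.978, 0.0, -0.0]
force: [-1.1, -0.4, -0.3]
finger_gap: 0.6
gripper_force: 0.0
```

Request:
step_arm --targets "0.5 0 0 0; 1 0 0 0; 1.5 0 0 0; 1.5 0 0 0"

```text
t: 10.3
tcp_pos: [0.5519, 0.005, 0.1283]
tool_rot: [-0.208, 0.978, -0.0, 0.0]
force: [-0.3, 0.2, -1.0]
finger_gap: 0.603
gripper_force: 0.1
```

```bash
python3 st.py
python3 - <<'E'
from h import *; from gr import grille
s,im=snap('wrist','w5.png')
for t in(160,180):
    try: print(grille(im,s,(318.,207.),z=.1325,thr=t))
    except Exception as e: print(e)
E
```

```text
G in tool mm [-66.5   0.2]
C in tool mm [43.2  0.3]
10.3 [0.5519 0.005  0.1283] tool x 203.95 [-0.3   0.2  -0.96] 0.603011585289731
(((0.5132753252983093, -0.012778704054653645), 0.04267525672912598), ((0.5140002369880676, -0.012697432190179825), (0.08171053975820541, 0.08247312903404236), 11.062674522399902))
(((0.5146983861923218, -0.012699691578745842), 0.04152499884366989), ((0.5141797065734863, -0.012824490666389465), (0.08071804791688919, 0.08210645616054535), 2.135171890258789))
```

View pics/w5.png

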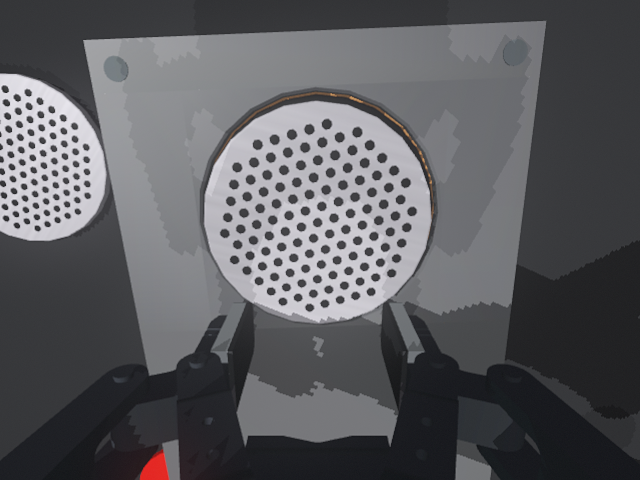

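The gap ahead (318,95) has narrowed; still a touch short. Continue in small steps until force rises.

Request:
step_arm --targets "0.5 0 0 0; 1 0 0 0; 1 0 0 0; 1 0 0 0"

```text
t: 10.75
tcp_pos: [0.551, 0.0046, 0.1283]
tool_rot: [-0.208, 0.978, -0.0, -0.0]
force: [-0.6, -0.0, 0.5]
finger_gap: 0.599
gripper_force: 0.1
```

Request:
step_arm --targets "0.5 0 0 0; 1 0 0 0; 1 0 0 0; 1 0 0 0"

```text
t: 11.15
tcp_pos: [0.5501, 0.0042, 0.1283]
tool_rot: [-0.208, 0.978, 0.0, -0.0]
force: [0.2, 0.2, 0.4]
finger_gap: 0.6
gripper_force: 0.1
```

Request:
step_arm --targets "0.5 0 0 0; 1 0 0 0; 1 0 0 0; 1 0 0 0"

```text
t: 11.55
tcp_pos: [0.5491, 0.0038, 0.1283]
tool_rot: [-0.208, 0.978, 0.0, -0.0]
force: [-0.5, 0.2, 0.1]
finger_gap: 0.6
gripper_force: 0.1
```

```bash
python3 st.py
python3 - <<'E'
from h import *; from gr import grille
s,im=snap('wrist','w6.png')
for t in(160,180):
    try: print(grille(im,s,(318.,207.),z=.1325,thr=t))
    except Exception as e: print(e)
E
```

```text
G in tool mm [-69.5   0.1]
C in tool mm [40.2  0.3]
11.55 [0.5491 0.0038 0.1283] tool x 203.95 [-0.46  0.19  0.07] 0.6003739945223514
(((0.5117446184158325, -0.013894655741751194), 0.04157811030745506), ((0.5113230347633362, -0.013921525329351425), (0.08094434440135956, 0.08256636559963226), 0.9415585994720459))
(((0.5118193030357361, -0.013996226713061333), 0.04142512008547783), ((0.5113523006439209, -0.01409781165421009), (0.08040663599967957, 0.08202111721038818), 177.71173095703125))
```

View pics/w6.png

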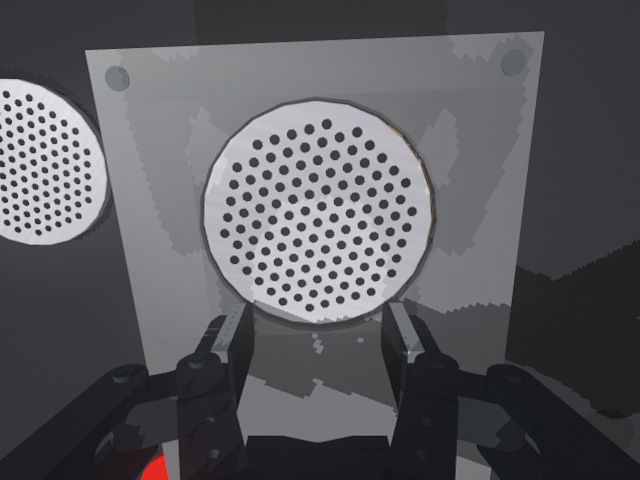

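The grille now fills the recess (318,210), with a thin even gap round it. Retract, rise, shut the fingers, then go above the centre to press.

Request:
step_arm --targets "-5 0 0 0; -12 0 0 0; -18 0 -10 0; -18 0 -40 0; -18 0 -60 0; -18 0 -60 0; -18 0 -60 0"

```text
t: 12.3
tcp_pos: [0.566, 0.0113, 0.1884]
tool_rot: [-0.208, 0.978, -0.0, 0.0]
force: [0.4, -0.7, 0.2]
finger_gap: 0.603
gripper_force: 0.0
```

Request:
step_arm --targets "0 0 0 0; 0 0 0 0; 0 0 0 0; 0 0 0 0; 0 0 0 0; 0 0 0 0; 0 0 0 0; 0 0 0 0" --gripper 1 --squeeze 30

```text
t: 13.1
tcp_pos: [0.5656, 0.0111, 0.1884]
tool_rot: [-0.208, 0.978, -0.0, 0.0]
force: [0.4, 0.4, 0.2]
finger_gap: -0.002
gripper_force: 0.0
```

```bash
python3 st.py
python3 - <<'E'
from h import *; from gr import grille
s,im=snap('wrist','w7.png')
for r in manip.mark_of("wrist","grille"): print(r)
for t in(160,180):
    try: print(grille(im,s,(318.,170.),z=.1325,thr=t))
    except Exception as e: print(e)
E
```

```text
G in tool mm [-51.5   0.1]
C in tool mm [58.2  0.3]
13.1 [0.5656 0.0111 0.1884] tool x 203.96 [0.41 0.42 0.21] -0.002418391205421237
{'position': [316.4, 156.2], 'p': 0.96}
{'position': [76.9, 135.6], 'p': 0.71}
{'position': [208.1, 416.6], 'p': 0.54}
(((0.5119560956954956, -0.013852311298251152), 0.04174317419528961), ((0.5119356513023376, -0.013846490532159805), (0.08247017860412598, 0.08254000544548035), 178.41152954101562))
(((0.5118805766105652, -0.013922753743827343), 0.041557297110557556), ((0.51191645860672, -0.0138291846960783), (0.08206986635923386, 0.08220753818750381), 176.42724609375))
```

Request:
step_arm --targets "20 0 10 0; 40 0 20 0; 58 -0.5 35 0; 58 -0.5 46 0; 58 -0.5 51 0; 58 -0.5 52 0; 58 -0.5 53 0; 58 -0.5 54 0; 58 -0.5 54 0"

```text
t: 14.1
tcp_pos: [0.5134, -0.0128, 0.1345]
tool_rot: [-0.208, 0.978, -0.0, 0.0]
force: [-0.9, 0.2, -0.3]
finger_gap: 0.002
gripper_force: 0.0
```

Request:
step_arm --targets "0 0 0.5 0; 0 0 1 0; 0 0 1.5 0; 0 0 1.5 0"

```text
t: 14.5
tcp_pos: [0.5128, -0.0129, 0.1328]
tool_rot: [-0.208, 0.978, 0.0, -0.0]
force: [0.6, -0.4, -0.8]
finger_gap: 0.001
gripper_force: 0.0
```

Request:
step_arm --targets "0 0 0.5 0; 0 0 1 0; 0 0 1 0"

```text
t: 14.8
tcp_pos: [0.5128, -0.0129, 0.132]
tool_rot: [-0.208, 0.978, -0.0, 0.0]
force: [-0.0, 0.3, 2.5]
finger_gap: 0.001
gripper_force: 1.2
```

Request:
step_arm --targets "0 0 0.5 0; 0 0 1 0; 0 0 1 0"

```text
t: 15.1
tcp_pos: [0.5129, -0.0129, 0.1308]
tool_rot: [-0.208, 0.978, -0.0, 0.0]
force: [-1.0, 0.1, 2.0]
finger_gap: -0.005
gripper_force: 1.2
```

Request:
step_arm --targets "0 0 0.5 0; 0 0 1 0; 0 0 1 0"

```text
t: 15.4
tcp_pos: [0.5129, -0.0129, 0.13]
tool_rot: [-0.208, 0.978, -0.0, 0.0]
force: [-0.8, -0.4, 4.6]
finger_gap: 0.003
gripper_force: 2.4
```

Contact at z ≈ 0.1325, so it had dropped in. It is yielding; press to the stop.

Request:
step_arm --targets "0 0 0.5 0; 0 0 1 0; 0 0 1 0; 0 0 1 0"

```text
t: 15.8
tcp_pos: [0.5129, -0.0129, 0.13]
tool_rot: [-0.208, 0.978, -0.0, 0.0]
force: [-3.4, 0.2, 12.1]
finger_gap: -0.0
gripper_force: 5.9
```

Request:
step_arm --targets "0 0 0.5 0; 0 0 1 0; 0 0 1 0; 0 0 1 0"

```text
t: 16.2
tcp_pos: [0.5129, -0.0129, 0.1299]
tool_rot: [-0.208, 0.978, -0.0, 0.0]
force: [-3.9, 0.0, 19.2]
finger_gap: -0.0
gripper_force: 9.3
```

Request:
step_arm --targets "0 0 0.5 0; 0 0 1 0; 0 0 1 0; 0 0 1 0"

```text
t: 16.6
tcp_pos: [0.5129, -0.013, 0.1298]
tool_rot: [-0.208, 0.978, -0.0, 0.001]
force: [-6.8, 0.8, 25.7]
finger_gap: 0.003
gripper_force: 12.8
```

Hard stop at z 0.130, so it is flush. Lift off and take a last look.

Request:
step_arm --targets "0 0 -4 0; 0 0 -15 0; 0 0 -50 0; -30 0 -100 0; -30 0 -100 0; -30 0 -100 0; -30 0 -100 0"

```text
t: 17.3
tcp_pos: [0.5389, -0.0005, 0.2257]
tool_rot: [-0.208, 0.978, 0.001, -0.001]
force: [0.2, 0.0, -0.3]
finger_gap: 0.003
gripper_force: 0.0
```

```bash
python3 st.py
python3 - <<'E'
from h import *; from gr import grille
s,im=snap('wrist','w8.png')
m=manip.mark_of("wrist","grille"); print(m[:2])
try: print(grille(im,s,tuple(map(float,m[0]["position"])),z=.130,thr=160))
except Exception as e: print(e)
E
```

```text
G in tool mm [-80.6  -0.1]
C in tool mm [29.  0.]
17.3 [ 5.389e-01 -5.000e-04  2.257e-01] tool x 203.97 [ 0.21  0.   -0.26] 0.002556029820397329
[{'position': [109.9, 167.1], 'p': 0.92}, {'position': [315.6, 198.2], 'p': 0.76}]
(((0.5463978052139282, -0.13998880982398987), 0.03622167930006981), ((0.546419620513916, -0.14008758962154388), (0.07141201943159103, 0.0715218037366867), 65.1783676147461))
```

View pics/w8.png

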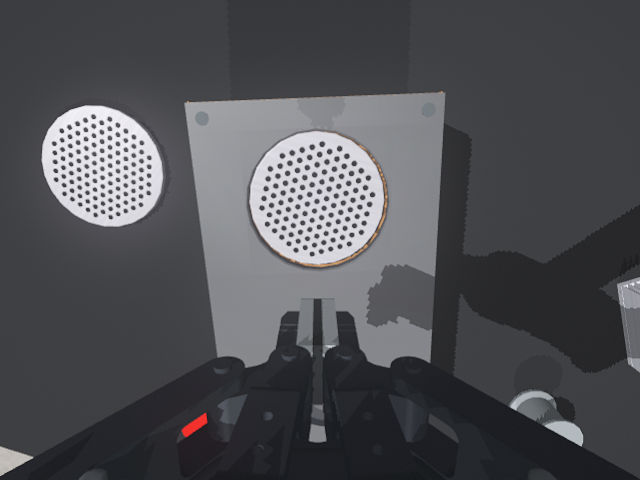

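The grille (318,198) sits flush in the recess with an even rim gap, the fingers are clear and nothing else in view has moved.

```bash
python3 -c "
from station import manip
print(manip.sign_off())"
```

```text
the job is handed in; nothing more can be done
None
```

The grille was pushed into the recess and pressed to its stop at front level (TCP z 0.130 m, about 26 N), and the job was handed in at about 17 s; no verdict came back.

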